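# Rescue the samples and sweep up the broken porcelain

## Robot

A 7-joint arm with a two-finger parallel gripper is mounted at the origin on the work surface. World frame = base frame: x ahead of the robot, y to its left, z up, the work surface at z = 0. Lengths are in m, angles in rad, forces in N, time in s.
With the tool pointing down it reaches from about 0.4 to 0.85 m from the base axis. Payload 4.4 kg.
Tool frame: the origin (TCP) lies midway between the tips of the shut fingers; the grasp point (between the pads) lies 19 mm behind it (grasp_offset is the distance from the TCP to the grasp point, in m); z points along the fingers, y is the line along which they close (so a half turn about z gives the same grasp; the last joint's range is limited). The gripper opens to 94 mm and grips with 3 to 60 N. Pads are 16 mm wide; open, the fingers measure 119 mm over their backs; the gripper's body (75 mm by 177 mm) begins 78 mm behind the grasp point.
Start: joints at [-1.203, 0.628, 0.038, 1.517, -0.027, 0.996, -0.02], TCP at [0.273, 0.59, 0.205] pointing down, gripper open.
Joint ranges: [-3.06, 3.06], [-0.37, 2.12], [-1.25, 1.32], [0.18, 2.47], [-1.1, 4.24], [0.23, 1.98], [-2.94, 2.94]. Speed limits (rad/s): [2.57, 2.57, 3.14, 3.14, 3.14, 3.14, 3.14].

## Interface

Orientations are given as a rotation vector (axis times angle).
In Python, from rig import * gives the robot as it stands. The module is installed in compiled form; this text tells all that it offers.
- The arm moves only by the shell command python3 -m inch 'ROWS' [OPENING] [FORCE]. ROWS is JSON, a list of rows, each a list of 2 entries, a list of its own where there are three numbers: the shift along the tool's x, y, z in cm, then the turn about the tool's z in degrees. A call has 1 to 8 rows; each row is the pose to reach, as a shift and turn from the pose commanded when the call began, along the tool's axes at that moment; what a row does not reach only later rows make up. A row lasts 1/8 s, in which the tool goes at most 62.5 mm and 10.7 degrees, less where a joint would pass 70% of its speed; a pose out of reach is approached as far as the arm can. A call with a gripper value outside its range is refused whole. OPENING is the opening, from 0 (shut) to 1 (fully open), set as the call begins (- or left out, the last holds). The fingers move at their own pace and stop on an object; FORCE is the grip in N (left out, the last holds). Time passes only in rows, so rows that repeat a pose let the fingers close. It gives the time, the measured TCP pose, the force, the opening and the grip force at its end, in the units of the state.
- sense(): the state, without advancing time (a new reading comes with each control period).
- capture(name): name is "side" or "top"; returns the picture (420x560x3 uint8, red, green, blue); there is no depth.
- camera_model(name): a dict with "fx", "fy", "cx", "cy" (pixels), "extrinsics" (4x4, takes a point from world to camera coordinates). Camera axes: x right, y up, looking along -z (the intrinsics and any distortion apply to the point x, -y, -z); pixel columns grow to the right and rows downward; lengths in m; the calibration is good to about 2 mm. A picture is of the moment at which its call begins. camera_model takes no time and is no camera call.
- close_job(): hands the job in; it is judged then, once.
The state is a dict: "clock": time; "qpos": joint angles; "joint_vel": joint speeds; "tau": joint torques, N m; "tcp_pos": TCP position; "tool_rot": TCP orientation; "ft_force": force on the tool from outside, world axes, zero at the start; "torque": the same for the moment, N m; "finger_gap": finger opening in m; "grasp_force": force on a finger pad.
Only numpy, scipy, OpenCV 4.12 (cv2) and the standard library are available. Lean on these libraries where they do the work, as an engineer would, in place of code of your own. Each camera call takes 0.05 s, during which the arm holds its last target. There are 200 camera calls.

## Task

A porcelain plate has broken on the steel work tray among the samples. First rescue every sample that lies there: lay the flip-top tubes in the slatted basket and the slide mailers in the shallow steel dish. Then take the scraper block from its white mat, set its foot on the work tray and sweep every shard over the open front edge into the waste pan (do not pick shards up). Finally stand the scraper upright on its mat again, and leave the beaker and the timer where they are.

Things in the scene. Friction and masses are not known exactly. Their poses are not given: they have to be found in the camera images.
- tray_edge (a point): Steel work tray standing on short legs: flat bottom 260 mm deep (front to back) by 340 mm wide, its upper surface 60 mm above the bench, an upright lip 8 mm high along the back and both sides, and no lip along the front edge that faces the robot. This point is the middle of that open front edge, on the upper surface; its x axis points from there to the back lip, y along the edge to the left (seen from the robot), z up. The tray is fixed.
- pan_in (a point): Grey waste pan for broken ware, fixed on the bench right under and in front of the tray's open edge: inside 122 mm (its x, the same direction as the tray's x) by 342 mm (its y), 46 mm deep inside, 4 mm walls, rim 10 mm below the tray's surface. The tray's edge reaches 16 mm over the pan's inside, so anything that goes over the edge falls in. This point is the centre of its inner floor (4 mm above the bench).
- basket_in (a point): White slatted plastic basket for the tubes, fixed on the bench left or right of the tray: inside 142 mm (x) by 202 mm (y), walls 4 mm thick, rim 60 mm above the bench. Point: centre of its inner floor, 4 mm above the bench; z up.
- dish_in (a point): Shallow stainless-steel dish for the slide mailers, fixed on the bench on the other side of the tray: inside 144 mm (x) by 204 mm (y), walls 3 mm thick with a narrow flat rim, rim 28 mm above the bench. Point: centre of its inner floor, 3 mm above the bench; z up.
- mat: Thin white silicone mat, 90 mm (x) by 160 mm (y), 3 mm thick, fixed flat on the bench near the robot, left or right of the waste pan: the scraper's place. Origin: centre of its underside, at bench height.
- scraper_c (a point): Scraper block, standing upright on the mat, 84 mm high, about 0.28 kg: a flat foot 34 mm (its x, the direction in which it pushes) by 120 mm (its y), 24 mm high, with a steel sole; on a short neck a wooden grip bar 24 mm thick (x) by 90 mm long (y), from 34 mm to 84 mm above the sole. Both long faces of the foot sweep alike. Point: on its middle axis, half-way up (42 mm above the sole); z up.
- tube0_c (a point): Flip-top sample tube lying on the work tray (may be absent): white, round, 30 mm in diameter and 90 mm long (along its y), with a blue flip cap at its +y end that has flats (so it does not roll) and two tabs reaching 20 mm either side of the axis, along x. About 35 g. Point: on its axis, half-way along, 15 mm above what it lies on; z up as it lies at the start.
- tube1_c (a point): Flip-top sample tube lying on the work tray (may be absent): white, round, 30 mm in diameter and 90 mm long (along its y), with a blue flip cap at its +y end that has flats (so it does not roll) and two tabs reaching 20 mm either side of the axis, along x. About 35 g. Point: on its axis, half-way along, 15 mm above what it lies on; z up as it lies at the start.
- tube2_c (a point): Flip-top sample tube lying on the work tray (may be absent): white, round, 30 mm in diameter and 90 mm long (along its y), with a blue flip cap at its +y end that has flats (so it does not roll) and two tabs reaching 20 mm either side of the axis, along x. About 35 g. Point: on its axis, half-way along, 15 mm above what it lies on; z up as it lies at the start.
- mailer0_c (a point): Slide mailer lying on the work tray (may be absent): flat white rectangular plastic box, 84 mm long (its y), 36 mm wide (its x; 34 mm over most of its length), 20 mm high, with a snap cap at its +y end. About 35 g. Point: its centre, 10 mm above what it lies on.
- mailer1_c (a point): Slide mailer lying on the work tray (may be absent): flat white rectangular plastic box, 84 mm long (its y), 36 mm wide (its x; 34 mm over most of its length), 20 mm high, with a snap cap at its +y end. About 35 g. Point: its centre, 10 mm above what it lies on.
- shard0_c (a point): Shard of broken white porcelain lying loose on the work tray (may be absent): flat irregular piece, 30 to 37 mm across, 7 mm thick, 15 g. Point: its centre, 3.5 mm above what it lies on when flat.
- shard1_c (a point): Shard of broken white porcelain lying loose on the work tray (may be absent): flat irregular piece, 30 to 37 mm across, 7 mm thick, 15 g. Point: its centre, 3.5 mm above what it lies on when flat.
- shard2_c (a point): Shard of broken white porcelain lying loose on the work tray (may be absent): flat irregular piece, 30 to 37 mm across, 7 mm thick, 15 g. Point: its centre, 3.5 mm above what it lies on when flat.
- shard3_c (a point): Shard of broken white porcelain lying loose on the work tray (may be absent): flat irregular piece, 30 to 37 mm across, 7 mm thick, 15 g. Point: its centre, 3.5 mm above what it lies on when flat.
- shard4_c (a point): Shard of broken white porcelain lying loose on the work tray (may be absent): flat irregular piece, 30 to 37 mm across, 7 mm thick, 15 g. Point: its centre, 3.5 mm above what it lies on when flat.
- beaker: Glass beaker, 72 mm in diameter, 95 mm high, on the bench; bystander, to be left alone. Origin: centre of its underside.
- timer: Small white bench timer, 65 by 75 mm, 22 mm high, lying near the robot on the side away from the mat; bystander, to be left alone. Origin: centre of its underside.
Mind the look-alikes: they are no part of the job. What is shaped like the part that bears tube1_c but green or turquoise is not meant.

How it is judged:
By the outcome, as a careful person would: the job done as asked, in the order asked, and still so for the second after the job is handed in, with the robot touching nothing.
Of tube0, tube1, tube2, mailer0, mailer1 only 4 to 5 are there at a start; the rules pass over those that are not, and their reading is None.
Of shard0, shard1, shard2, shard3, shard4 only 4 to 5 are there at a start; the rules pass over those that are not, and their reading is None.
At some moment in a run one of tube0, tube1, tube2, mailer0, mailer1 may be knocked a few centimetres aside while the robot is not near it.
It also fails if it takes over 208 s, if anything falls off the work surface, if the arm or the gripper's body presses on something with over 40 N, if the wrist force passes 120 N, or if a joint passes its speed limit or range.

## Working session

There is one attempt and no reset: what is moved stays moved. The work goes in short steps, Python scripts to look and compute and a shell command to move; the robot and the scene stay as the last step left them, time stands still between calls to the robot, and variables do not carry over. Pictures are saved under pics/ and viewed, at most 14 in all, crops included, and the job is handed in when it is done.

```bash
mkdir -p pics; cat > h.py <<'E'
from rig import *
import numpy as np, cv2
from scipy.spatial.transform import Rotation as R
def ray(cam,u,v,z):
    m=camera_model(cam);E=np.array(m["extrinsics"]);d=np.array([(u-m["cx"])/m["fx"],-(v-m["cy"])/m["fy"],-1.])
    Rm=E[:3,:3];c=-Rm.T@E[:3,3];w=Rm.T@d
    return c+w*(z-c[2])/w[2]
def proj(cam,p):
    m=camera_model(cam);E=np.array(m["extrinsics"]);q=E[:3,:3]@p+E[:3,3]
    return np.array([m["fx"]*q[0]/-q[2]+m["cx"],m["fy"]*-q[1]/-q[2]+m["cy"]])
def snap(cam,name):
    im=capture(cam);cv2.imwrite(f"pics/{name}.png",im[:,:,::-1]);return im
def st():
    s=sense();r=R.from_rotvec(s["tool_rot"]).as_matrix()
    print(round(s["clock"],2),np.round(s["tcp_pos"],4),"x",np.round(r[:,0],3),"y",np.round(r[:,1],3),"gap",round(s["finger_gap"],4),"gf",s["grasp_force"],"F",np.round(s["ft_force"],1));return s,r
E
python3 - <<'E'
from h import *
for c in("top","side"):
    im=snap(c,c+"0");m=camera_model(c);print({k:m[k] for k in m if k!="extrinsics"},np.round(ray(c,280,210,0),3),-np.array(m["extrinsics"])[:3,:3].T@np.array(m["extrinsics"])[:3,3])
st()
E
```

```text
{'fx': 491.0923587958826, 'fy': 491.0923587958826, 'cx': 279.2950899576015, 'cy': 218.57525252606104} [0.453 0.053 0.   ] [0.26094282 0.04191955 1.53888139]
{'fx': 444.38700069840996, 'fy': 444.38700069840996, 'cx': 277.9530801869206, 'cy': 206.5888821416136} [0.453 0.122 0.   ] [ 0.34332212 -0.77990215  0.76557798]
0.1 [0.2729 0.5893 0.2047] x [-0.907  0.42  -0.   ] y [ 0.42   0.907 -0.002] gap 0.0939 gf 0.0 F [0.6 0.1 0.6]
```

View pics/top0.png

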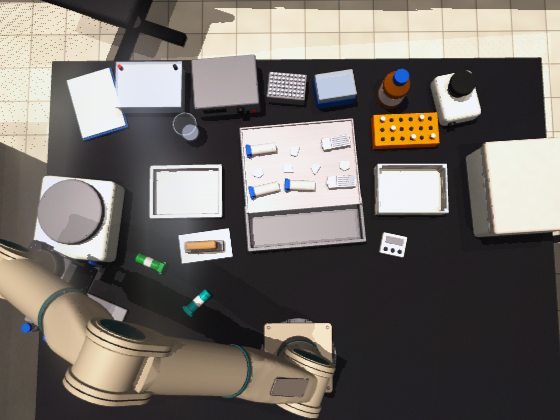

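View pics/side0.png

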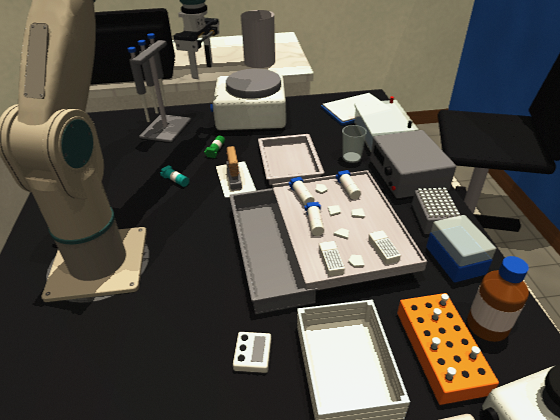

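The top view shows 3 tubes at (261,149), (264,190), (299,185), 2 mailers at (335,143), (341,182) and 5 shards. The tall slatted basket is on the right, the steel dish on the left, and the scraper on its mat at (205,246). Next I'll take positions from masks.

```bash
python3 - <<'E'
from h import *
im=cv2.imread("pics/top0.png")
cv2.imwrite("pics/crop0.png",cv2.resize(im[110:270,140:460],None,fx=2.5,fy=2.5,interpolation=cv2.INTER_CUBIC))
hsv=cv2.cvtColor(im,cv2.COLOR_BGR2HSV)
def blobs(mask,z,name,amin=8,amax=4000):
    n,l,s,c=cv2.connectedComponentsWithStats(mask.astype(np.uint8))
    for i in range(1,n):
        if amin<s[i,4]<amax and 140<c[i][0]<460 and 110<c[i][1]<270:
            pts=np.argwhere(l==i)[:,::-1].astype(np.float32);r=cv2.minAreaRect(pts)
            bx=cv2.boxPoints(r);w=[ray("top",*p,z)[:2] for p in bx];e=[w[1]-w[0],w[2]-w[1]];L=[np.linalg.norm(a) for a in e];a=e[int(np.argmax(L))]
            print(name,np.round(c[i],1),s[i,4],"ctr",np.round(np.mean(w,0),3),"dims",np.round(sorted(L),3),"dir",round(np.degrees(np.arctan2(a[1],a[0])),1))
h,s,v=cv2.split(hsv)
blobs((h>100)&(h<130)&(s>120)&(v>80),.08,"blue")
roi=np.zeros_like(v);roi[124:208,246:356]=1
print(np.percentile(im[124:208,246:356].reshape(-1,3),[10,50,90,98],axis=0))
b=im[:,:,0].astype(int);r=im[:,:,2].astype(int)
blobs((roi>0)&(b-r>-12)&(v>200),.08,"white",20)
blobs((h>5)&(h<22)&(s>110)&(v>90),.087,"wood")
for c in [(242,211),(361,206),(242,124),(352,120)]: print("traycorner",ray("top",*c,.06))
E
```

```text
blue [248.  150.4] 52 ctr [0.624 0.149] dims [0.012 0.037] dir -179.8
blue [286.7 183.9] 55 ctr [0.522 0.032] dims [0.012 0.037] dir 179.7
blue [251.4 191.9] 53 ctr [0.498 0.139] dims [0.013 0.038] dir -166.0
[[183. 164. 176.]
 [233. 234. 242.]
 [243. 243. 243.]
 [250. 245. 243.]]
white [343.1 164.1] 105 ctr [ 0.586 -0.133] dims [0.03  0.055] dir -117.5
wood [404.7 130.2] 2014 ctr [ 0.685 -0.326] dims [0.106 0.204] dir -87.9
wood [201.7 245.1] 226 ctr [0.339 0.286] dims [0.024 0.092] dir -90.2
traycorner [0.4431381 0.1684264 0.06     ]
traycorner [ 0.45683293 -0.19262236  0.06      ]
traycorner [0.71439451 0.16974951 0.06      ]
traycorner [ 0.72501917 -0.17045694  0.06      ]
```

View pics/crop0.png

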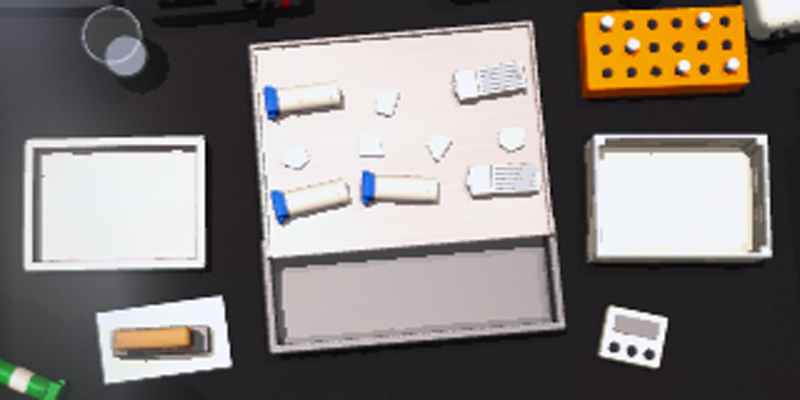

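The crop shows tube ends, mailer corners and tray corners clearly enough; I'll read those crop pixels and cast rays.

```bash
python3 - <<'E'
from h import *
def P(c,z): return ray("top",c[0]/2.5+140,c[1]/2.5+110,z)[:2]
def seg(n,a,b,z):
    A,B=P(a,z),P(b,z);d=A-B;print(n,"ctr",np.round((A+B)/2,3),"len",round(np.linalg.norm(d),3),"yaw(+y end)",round(np.degrees(np.arctan2(d[1],d[0])),1))
seg("tubeA",(264,103),(342,95),.075);seg("tubeB",(273,206),(349,192),.075);seg("tubeC",(361,186),(439,190),.075)
seg("mailD",(455,86),(525,76),.08);seg("mailE",(468,180),(538,180),.08)
for n,c,z in [("FL",(270,257),.06),("FR",(552,236),.06),("BL",(249,44),.068),("BR",(533,22),.068)]:print(n,np.round(P(c,z),3))
for c in [(386,102),(294,157),(371,146),(438,147),(511,138)]:print("shard",np.round(P(c,.067),3))
for n,cs,z in [("basket rim",[(587,136),(770,136),(770,262),(587,258)],.06),("dish rim",[(24,137),(206,136),(206,269),(24,269)],.028),("mat",[(96,312),(221,295),(231,366),(106,383)],.003)]:
    q=np.array([P(c,z) for c in cs]);print(n,np.round(q,3).tolist(),np.round(q.mean(0),3))
E
```

```text
tubeA ctr [0.629 0.11 ] len 0.095 yaw(+y end) 95.7
tubeB ctr [0.506 0.1  ] len 0.093 yaw(+y end) 100.3
tubeC ctr [ 0.519 -0.008] len 0.094 yaw(+y end) 86.7
mailD ctr [ 0.649 -0.118] len 0.086 yaw(+y end) 98.0
mailE ctr [ 0.527 -0.131] len 0.084 yaw(+y end) 89.7
FL [0.438 0.15 ]
FR [ 0.462 -0.192]
BL [0.701 0.176]
BR [ 0.726 -0.173]
shard [0.627 0.008]
shard [0.559 0.121]
shard [0.572 0.027]
shard [ 0.571 -0.055]
shard [ 0.581 -0.144]
basket rim [[0.585, -0.237], [0.584, -0.461], [0.429, -0.455], [0.435, -0.234]] [ 0.508 -0.347]
dish rim [[0.594, 0.462], [0.595, 0.233], [0.427, 0.232], [0.428, 0.458]] [0.511 0.346]
mat [[0.376, 0.373], [0.397, 0.216], [0.307, 0.203], [0.287, 0.359]] [0.342 0.287]
```

```bash
cat >> h.py <<'E'
def to(x,y,z,yaw):
    "shift (cm) in tool axes and turn (deg) from measured pose to world target; yaw of tool x"
    s,r=st();d=r.T@(np.array([x,y,z])-s["tcp_pos"])*100
    t=-(yaw-np.degrees(np.arctan2(r[1,0],r[0,0])));t=(t+180)%360-180
    print("target",(x,y,z,yaw),"-> shift",np.round(d,2),"turn",round(t,1))
E
python3 -m inch '[[[-44,-45,4],65],[[-44,-45,4],65],[[-44,-45,4],65],[[-44,-45,4],65],[[-44,-45,4],65],[[-44,-45,4],65],[[-44,-45,4],65],[[-44,-45,4],65]]' 0.45 20
python3 -c "
from h import *
to(.519,-.015,.15,90)"
```

```text
clock: 1.1
tcp_pos: [0.4401, 0.1178, 0.1736]
tool_rot: [2.218, 2.225, 0.0]
ft_force: [1.6, -1.1, -0.7]
finger_gap: 0.0424
grasp_force: 0.0
1.1 [0.4401 0.1178 0.1736] x [-0.003  1.    -0.   ] y [1.    0.003 0.   ] gap 0.0424 gf 0.0 F [ 1.6 -1.1 -0.7]
target (0.519, -0.015, 0.15, 90) -> shift [-13.3    7.85   2.36] turn 0.2
```

```bash

python3 -m inch '[[[-13.3,7.9,2.4],3],[[-13.3,7.9,2.4],3],[[-13.3,7.9,2.4],3],[[-13.3,7.9,2.4],3]]' >/dev/null
python3 -c "
from h import *
im=snap('side','s1')
snap('top','t1');to(.519,-.015,.064,87)"
```

```text
1.7 [ 0.5183 -0.0125  0.1494] x [0.05  0.999 0.001] y [ 0.999 -0.05  -0.002] gap 0.0425 gf 0.0 F [-0.2  0.2  0.7]
target (0.519, -0.015, 0.064, 87) -> shift [-0.25  0.1   8.54] turn 0.2
```

View pics/s1.png

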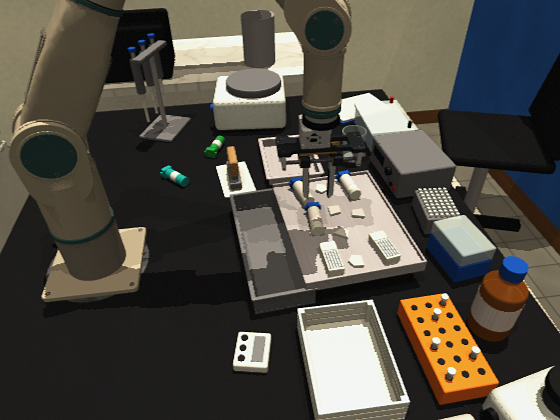

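The gripper hovers over tube C (side image (316,219)) and nothing has been disturbed. I'll descend, grip and lift.

```bash
python3 -c "
from h import *
print(ray('side',316,219,.078))"
python3 -m inch '[[[0,0,4],0],[[0,0,7.5],0],[[0,0,8.5],0],[[0,0,8.5],0]]' >/dev/null
python3 -m inch '[[[0,0,0],0],[[0,0,0],0],[[0,0,0],0],[[0,0,0],0]]' 0.1 15
python3 -m inch '[[[0,0,-4],0],[[0,0,-9],-3],[[0,0,-9],-3],[[0,0,-9],-3]]'
python3 -c "
from h import *
to(.508,-.29,.15,0)"
```

```text
[ 0.5207506  -0.01548687  0.078     ]
clock: 2.7
tcp_pos: [0.5199, -0.0132, 0.0659]
tool_rot: [2.276, 2.165, 0.003]
ft_force: [-0.5, 0.9, 6.7]
finger_gap: 0.0284
grasp_force: 15.0
clock: 3.2
tcp_pos: [0.5186, -0.0131, 0.1545]
tool_rot: [-2.218, -2.224, 0.0]
ft_force: [-0.2, -0.2, -0.7]
finger_gap: 0.0287
grasp_force: 15.0
3.2 [ 0.5186 -0.0131  0.1545] x [-0.002  1.     0.   ] y [ 1.     0.002 -0.   ] gap 0.0287 gf 14.95441272854805 F [-0.2 -0.2 -0.7]
target (0.508, -0.29, 0.15, 0) -> shift [-27.69  -1.13   0.44] turn 90.1
```

```bash

python3 -m inch '[[[-39.1,-1.1,0],80],[[-39.1,-1.1,0],80],[[-39.1,-1.1,0],80],[[-39.1,-1.1,0],80],[[-39.1,-1.1,0],80],[[-39.1,-1.1,0],80],[[-39.1,-1.1,0],80],[[-39.1,-1.1,0],80]]' >/dev/null
python3 -m inch '[[[0,0,0],10],[[0,0,0],10]]' >/dev/null
python3 -c "
from h import *
to(.505,-.405,.014,0);snap('side','s2')"
```

```text
4.45 [ 0.5081 -0.4037  0.1525] x [ 1.     0.004 -0.003] y [ 0.004 -1.    -0.002] gap 0.0285 gf 14.953062683343887 F [-0.5 -0.2 -0.6]
target (0.505, -0.405, 0.014, 0) -> shift [-0.26  0.15 13.85] turn 0.2
```

View pics/s2.png

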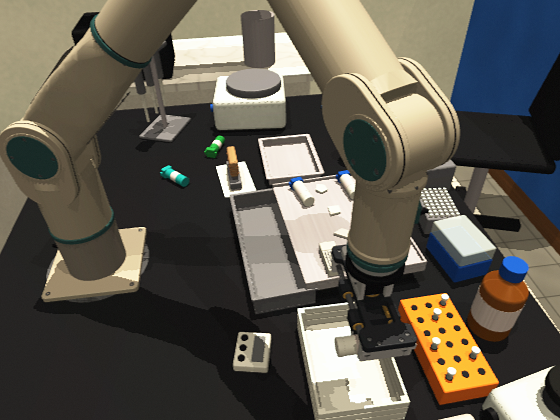

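```bash

python3 -m inch '[[[-0.3,0,5],0],[[-0.3,0,10],0],[[-0.3,0,13.3],0],[[-0.3,0,13.8],0],[[-0.3,0,13.8],0]]' 
python3 -m inch '[[[0,0,0],0],[[0,0,0],0],[[0,0,0],0]]' 0.45 >/dev/null
python3 -m inch '[[[0,0,-5],0],[[0,0,-10],0],[[0,0,-14],0],[[0,0,-14],0]]' >/dev/null
python3 -m inch '[[[0,-49.7,0],-85],[[0,-49.7,0],-85],[[0,-49.7,0],-85],[[0,-49.7,0],-85],[[0,-49.7,0],-85],[[0,-49.7,0],-85],[[0,-49.7,0],-85],[[0,-49.7,0],-85]]' >/dev/null
python3 -m inch '[[[0,0,0],-15],[[0,0,0],-15]]' >/dev/null
python3 -c "
from h import *
to(.507,.092,.064,100);snap('side','s3')"
```

```text
clock: 5.12
tcp_pos: [0.5062, -0.4049, 0.0172]
tool_rot: [3.141, 0.005, 0.0]
ft_force: [0.6, 0.0, -0.0]
finger_gap: 0.0282
grasp_force: 15.0
7.25 [0.5038 0.0939 0.1559] x [-0.182  0.983  0.   ] y [ 0.983  0.182 -0.002] gap 0.0422 gf 0.0 F [ 0.2 -0.2  0.3]
target (0.507, 0.092, 0.064, 100) -> shift [-0.25  0.29  9.19] turn 0.5
```

View pics/s3.png

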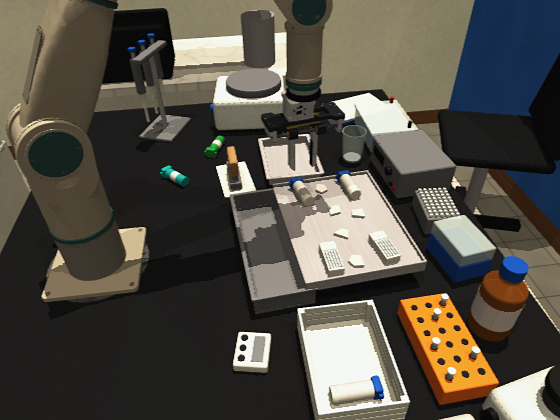

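Tube C lies in the basket (357,388) and tube B is unmoved at (304,192). I'll pick it now.

```bash

python3 -m inch '[[[-0.2,0.3,4],0],[[-0.2,0.3,8],0],[[-0.2,0.3,9.2],0],[[-0.2,0.3,9.2],0]]' >/dev/null
python3 -m inch '[[[0,0,0],0],[[0,0,0],0],[[0,0,0],0],[[0,0,0],0]]' 0.1 15
python3 -m inch '[[[0,0,-4],0],[[0,0,-9],10],[[0,0,-9],10],[[0,0,-9],10]]' >/dev/null
python3 -m inch '[[[-44,0,0],80],[[-44,0,0],80],[[-44,0,0],80],[[-44,0,0],80],[[-44,0,0],80],[[-44,0,0],80],[[-44,0,0],80],[[-44,0,0],80]]' >/dev/null
python3 -m inch '[[[0,0,0],10],[[0,0,0],10]]' >/dev/null
python3 -c "
from h import *
to(.505,-.345,.014,0)"
```

```text
clock: 8.3
tcp_pos: [0.5091, 0.0914, 0.0659]
tool_rot: [2.016, 2.408, 0.003]
ft_force: [0.7, -0.1, 5.8]
finger_gap: 0.0287
grasp_force: 14.7
10.05 [ 0.5082 -0.3483  0.1527] x [ 1.     0.004 -0.003] y [ 0.004 -1.    -0.001] gap 0.0286 gf 14.699545204639435 F [0.4 1.  0. ]
target (0.505, -0.345, 0.014, 0) -> shift [-0.27 -0.32 13.87] turn 0.2
```

```bash

python3 -m inch '[[[-0.3,-0.3,5],0],[[-0.3,-0.3,10],0],[[-0.3,-0.3,13.3],0],[[-0.3,-0.3,13.8],0],[[-0.3,-0.3,13.8],0]]' >/dev/null
python3 -m inch '[[[0,0,0],0],[[0,0,0],0],[[0,0,0],0]]' 0.45 >/dev/null
python3 -m inch '[[[0,0,-5],0],[[0,0,-10],0],[[0,0,-14],0],[[0,0,-14],0]]' >/dev/null
python3 -m inch '[[[12.5,-44.7,0],-85],[[12.5,-44.7,0],-85],[[12.5,-44.7,0],-85],[[12.5,-44.7,0],-85],[[12.5,-44.7,0],-85],[[12.5,-44.7,0],-85],[[12.5,-44.7,0],-85],[[12.5,-44.7,0],-85]]' >/dev/null
python3 -m inch '[[[0,0,0],-11],[[0,0,0],-11]]' >/dev/null
python3 -c "
from h import *
to(.630,.102,.064,96);snap('side','s4')"
```

```text
12.8 [0.6293 0.1017 0.1557] x [-0.106  0.994  0.001] y [ 0.994  0.106 -0.002] gap 0.0421 gf 0.0 F [-1.2 -0.9  0.3]
target (0.63, 0.102, 0.064, 96) -> shift [0.02 0.09 9.17] turn 0.1
```

View pics/s4.png

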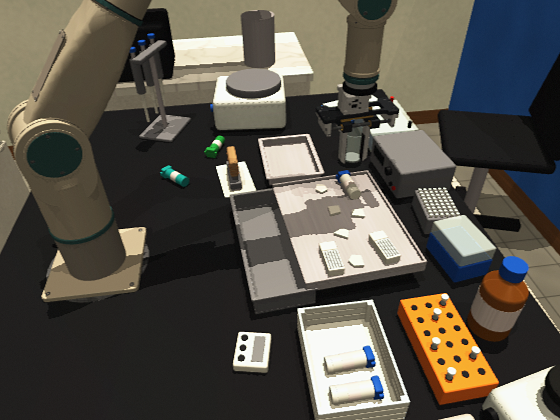

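Both tubes are in the basket and tube A is unmoved at (347,185). I'll pick it now.

```bash

python3 -m inch '[[[0,0.1,4],0],[[0,0.1,8],0],[[0,0.1,9.2],0],[[0,0.1,9.2],0]]' >/dev/null
python3 -m inch '[[[0,0,0],0],[[0,0,0],0],[[0,0,0],0],[[0,0,0],0]]' 0.1 15
python3 -m inch '[[[0,0,-4],0],[[0,0,-9],6],[[0,0,-9],6],[[0,0,-9],6]]' >/dev/null
python3 -m inch '[[[-39,-12.5,0],80],[[-39,-12.5,0],80],[[-39,-12.5,0],80],[[-39,-12.5,0],80],[[-39,-12.5,0],80],[[-39,-12.5,0],80],[[-39,-12.5,0],80],[[-39,-12.5,0],80]]' >/dev/null
python3 -m inch '[[[0,0,0],10],[[0,0,0],10]]' >/dev/null
python3 -c "
from h import *
to(.505,-.286,.014,0)"
```

```text
clock: 13.85
tcp_pos: [0.6322, 0.1016, 0.0662]
tool_rot: [2.098, 2.336, 0.003]
ft_force: [0.1, -0.1, 6.0]
finger_gap: 0.0285
grasp_force: 14.9
15.6 [ 0.506  -0.2882  0.153 ] x [ 1.     0.004 -0.003] y [ 0.004 -1.    -0.001] gap 0.0286 gf 14.894058555364609 F [ 0.4  0.3 -0.9]
target (0.505, -0.286, 0.014, 0) -> shift [-0.06 -0.21 13.9 ] turn 0.2
```

```bash

python3 -m inch '[[[0,-0.2,5],0],[[0,-0.2,10],0],[[0,-0.2,13.3],0],[[0,-0.2,13.8],0],[[0,-0.2,13.8],0]]' >/dev/null
python3 -m inch '[[[0,0,0],0],[[0,0,0],0],[[0,0,0],0]]' 0.45 >/dev/null
python3 -m inch '[[[0,0,-5],0],[[0,0,-10],0],[[0,0,-14],0],[[0,0,-14],0]]' >/dev/null
python3 -m inch '[[[2,-17,0],-80],[[2,-17,0],-80],[[2,-17,0],-80],[[2,-17,0],-80],[[2,-17,0],-80],[[2,-17,0],-80],[[2,-17,0],-80],[[2,-17,0],-80]]' 0.52 >/dev/null
python3 -m inch '[[[0,0,0],-10],[[0,0,0],-10]]' >/dev/null
python3 -c "
from h import *
to(.526,-.118,.064,90);im=snap('side','s5')
cv2.imwrite('pics/s5c.png',cv2.resize(im[160:420,220:440,::-1],None,fx=2.2,fy=2.2))"
```

```text
18.35 [ 0.526  -0.1164  0.156 ] x [-0.001  1.     0.001] y [ 1.     0.001 -0.001] gap 0.049 gf 0.0 F [-0.  -0.7  0.2]
target (0.526, -0.118, 0.064, 90) -> shift [-0.17  0.01  9.2 ] turn 0.0
```

View pics/s5c.png

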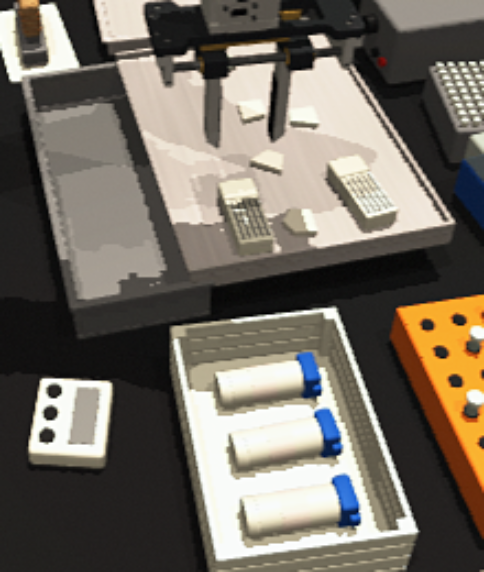

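All three tubes are in the basket and both mailers are still in place. I'll cross-check the mailer centres from this view.

```bash
python3 -c "
from h import *
def f(u,v,z=.08): return np.round(ray('side',220+u/2.2,160+v/2.2,z),3)
print('E',[f(*p) for p in [(220,182),(255,180),(271,238),(236,243)]],f(245.5,210.7));print('D',[f(*p) for p in [(329,160),(362,157),(396,211),(367,220)]],f(363.5,187))
print('shard',f(300,222,.067))"
```

```text
E [array([ 0.513, -0.096,  0.08 ]), array([ 0.548, -0.099,  0.08 ]), array([ 0.545, -0.177,  0.08 ]), array([ 0.511, -0.178,  0.08 ])] [ 0.529 -0.139  0.08 ]
D [array([ 0.629, -0.082,  0.08 ]), array([ 0.664, -0.083,  0.08 ]), array([ 0.672, -0.161,  0.08 ]), array([ 0.641, -0.169,  0.08 ])] [ 0.652 -0.125  0.08 ]
shard [ 0.582 -0.15   0.067]
```

```bash

python3 -m inch '[[[-0.5,0.2,4],0],[[-0.5,0.2,8],0],[[-0.5,0.2,9.1],0],[[-0.5,0.2,9.1],0]]'
python3 -m inch '[[[0,0,0],0],[[0,0,0],0],[[0,0,0],0],[[0,0,0],0]]' 0.2 20
python3 -m inch '[[[0,0,-4],0],[[0,0,-9],0],[[0,0,-9],0],[[0,0,-9],0]]'
python3 -c "
from h import *
to(.511,.40,.15,90)"
```

```text
clock: 18.9
tcp_pos: [0.5284, -0.1217, 0.0655]
tool_rot: [-2.219, -2.222, 0.001]
ft_force: [0.5, 0.4, 1.1]
finger_gap: 0.049
grasp_force: 0.0
clock: 19.4
tcp_pos: [0.5296, -0.1219, 0.067]
tool_rot: [2.218, 2.223, 0.002]
ft_force: [-0.6, 0.5, 7.5]
finger_gap: 0.0351
grasp_force: 20.0
clock: 19.9
tcp_pos: [0.5283, -0.1212, 0.1556]
tool_rot: [-2.218, -2.224, -0.0]
ft_force: [-0.6, 0.7, -1.3]
finger_gap: 0.0354
grasp_force: 20.0
19.9 [ 0.5283 -0.1212  0.1556] x [-0.003  1.     0.001] y [ 1.     0.003 -0.   ] gap 0.0354 gf 19.998589754104614 F [-0.6  0.7 -1.3]
target (0.511, 0.4, 0.15, 90) -> shift [52.13 -1.58  0.58] turn 0.2
```

```bash

python3 -m inch '[[[53.1,-1.7,0.5],0],[[53.1,-1.7,0.5],0],[[53.1,-1.7,0.5],0],[[53.1,-1.7,0.5],0],[[53.1,-1.7,0.5],0],[[53.1,-1.7,0.5],0],[[53.1,-1.7,0.5],0],[[53.1,-1.7,0.5],0]]' >/dev/null
python3 -m inch '[[[0,0,0],0],[[0,0,0],0]]' >/dev/null
python3 -c "
from h import *
to(.511,.41,.013,90)"
```

```text
21.15 [0.5106 0.3765 0.1493] x [-0.002  1.    -0.003] y [ 1.     0.002 -0.002] gap 0.0352 gf 19.998449385166168 F [-0.7 -0.5 -0.7]
target (0.511, 0.41, 0.013, 90) -> shift [ 3.39  0.07 13.62] turn 0.1
```

```bash

python3 -m inch '[[[3.4,0,4],0],[[3.4,0,9],0],[[3.4,0,12.8],0],[[3.4,0,13.6],0],[[3.4,0,13.6],0]]'
python3 -m inch '[[[0,0,0],0],[[0,0,0],0],[[0,0,0],0]]' 0.52 >/dev/null
python3 -m inch '[[[0,0,-5],0],[[0,0,-10],0],[[0,0,-14],0],[[0,0,-14],0]]' >/dev/null
python3 -m inch '[[[-52.8,14,0],-7],[[-52.8,14,0],-7],[[-52.8,14,0],-7],[[-52.8,14,0],-7],[[-52.8,14,0],-7],[[-52.8,14,0],-7],[[-52.8,14,0],-7],[[-52.8,14,0],-7]]' 0.6 >/dev/null
python3 -c "
from h import *
to(.651,-.118,.0645,97);im=snap('side','s6')
cv2.imwrite('pics/s6c.png',cv2.resize(im[110:300,220:480,::-1],None,fx=2.2,fy=2.2))"
```

```text
clock: 21.78
tcp_pos: [0.5122, 0.4105, 0.0154]
tool_rot: [2.22, 2.221, -0.001]
ft_force: [0.0, 0.5, 0.3]
finger_gap: 0.035
grasp_force: 20.0
23.65 [ 0.6403 -0.0725  0.154 ] x [-0.125  0.992  0.001] y [ 0.992  0.125 -0.001] gap 0.0566 gf 0.0 F [0.9 0.  0.1]
target (0.651, -0.118, 0.0645, 97) -> shift [-4.65  0.5   8.94] turn 0.2
```

View pics/s6c.png

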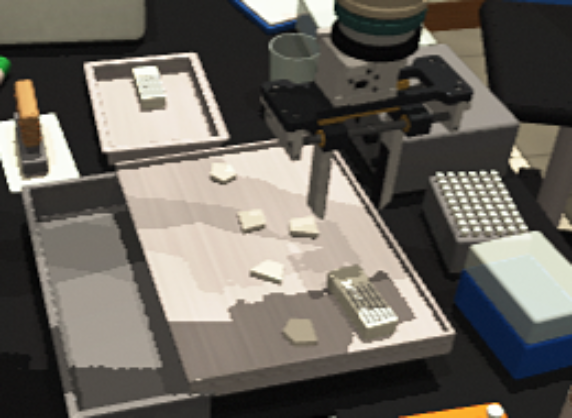

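Mailer E lies in the dish (150,85), and D is where it was (362,298 in the crop). I'll pick D.

```bash

python3 -m inch '[[[-4.7,0.5,0],0],[[-4.7,0.5,4],0],[[-4.7,0.5,8],0],[[-4.7,0.5,9],0],[[-4.7,0.5,9],0]]'
python3 -m inch '[[[0,0,0],0],[[0,0,0],0],[[0,0,0],0],[[0,0,0],0]]' 0.2 20
python3 -m inch '[[[0,0,-4],0],[[0,0,-9],7],[[0,0,-9],7],[[0,0,-9],7]]'
python3 -m inch '[[[40,-14,0],0],[[40,-14,0],0],[[40,-14,0],0],[[40,-14,0],0],[[40,-14,0],0],[[40,-14,0],0],[[40,-14,0],0],[[40,-14,0],0]]' >/dev/null
python3 -c "
from h import *
to(.511,.302,.013,90)"
```

```text
clock: 24.32
tcp_pos: [0.6511, -0.1167, 0.0646]
tool_rot: [-2.078, -2.355, 0.001]
ft_force: [-0.2, -0.0, 0.4]
finger_gap: 0.056
grasp_force: 0.0
clock: 24.82
tcp_pos: [0.6522, -0.117, 0.0663]
tool_rot: [2.078, 2.355, 0.002]
ft_force: [-1.0, 0.9, 5.5]
finger_gap: 0.0339
grasp_force: 19.8
clock: 25.32
tcp_pos: [0.651, -0.1165, 0.1545]
tool_rot: [-2.217, -2.225, 0.0]
ft_force: [0.3, 0.3, -1.1]
finger_gap: 0.0341
grasp_force: 19.8
26.32 [0.5067 0.2878 0.1528] x [-0.012  1.     0.001] y [ 1.     0.012 -0.005] gap 0.0338 gf 19.79794442653656 F [ 0.7 -0.7 -0.6]
target (0.511, 0.302, 0.013, 90) -> shift [ 1.41  0.51 13.98] turn 0.7
```

```bash

python3 -m inch '[[[1.4,0.5,3],0.7],[[1.4,0.5,8],0.7],[[1.4,0.5,12.8],0.7],[[1.4,0.5,13.9],0.7],[[1.4,0.5,13.9],0.7]]'
python3 -m inch '[[[0,0,0],0],[[0,0,0],0],[[0,0,0],0]]' 0.52 >/dev/null
python3 -m inch '[[[0,0,-5],0],[[0,0,-10],0],[[0,0,-14],0],[[0,0,-14],0]]' >/dev/null
python3 -m inch '[[[-22,7,-5],0],[[-22,7,-5],0],[[-22,7,-5],0],[[-22,7,-5],0],[[-22,7,-5],0],[[-22,7,-5],0]]' 0.6 >/dev/null
python3 -c "
from h import *
to(.339,.286,.16,90);im=snap('top','t7')
cv2.imwrite('pics/t7c.png',cv2.resize(im[110:270,140:460,::-1],None,fx=2.5,fy=2.5,interpolation=cv2.INTER_CUBIC))"
```

```text
clock: 26.95
tcp_pos: [0.5155, 0.2954, 0.0157]
tool_rot: [2.233, 2.209, -0.003]
ft_force: [0.2, 0.0, -0.2]
finger_gap: 0.034
grasp_force: 19.8
28.57 [0.5825 0.0769 0.2051] x [0.009 1.    0.001] y [ 1.    -0.009 -0.002] gap 0.0566 gf 0.0 F [ 0.4 -0.3  0.5]
target (0.339, 0.286, 0.16, 90) -> shift [ 20.68 -24.53   4.58] turn -0.5
```

View pics/t7c.png

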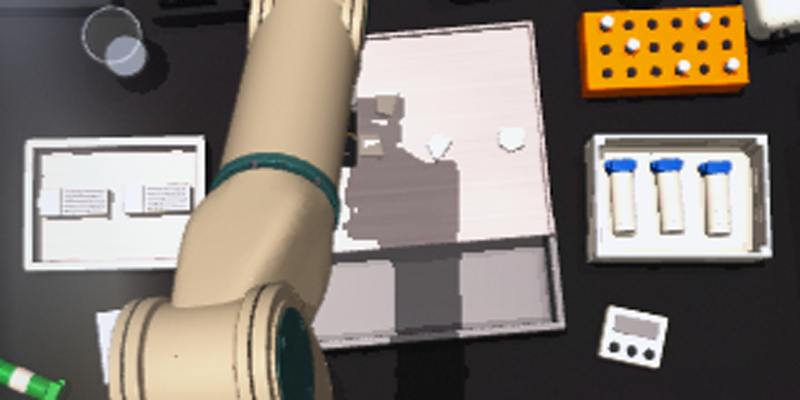

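Both mailers are in the dish at (75,202) and (158,198), and the three tubes are in the basket. Now for the scraper.

```bash

python3 -m inch '[[[20.7,-24.5,4],-0.5],[[20.7,-24.5,4],-0.5],[[20.7,-24.5,4],-0.5],[[20.7,-24.5,4],-0.5],[[20.7,-24.5,4],-0.5],[[20.7,-24.5,4],-0.5],[[20.7,-24.5,4],-0.5]]' >/dev/null
python3 -c "
from h import *
to(.339,.286,.049,90);im=snap('side','s8')
cv2.imwrite('pics/s8c.png',cv2.resize(im[80:240,160:340,::-1],None,fx=3,fy=3))"
```

```text
29.5 [0.3394 0.2864 0.1658] x [-0.003  1.    -0.   ] y [ 1.     0.003 -0.   ] gap 0.0563 gf 0.0 F [ 0.1 -0.4 -0.3]
target (0.339, 0.286, 0.049, 90) -> shift [-0.03 -0.03 11.68] turn 0.2
```

View pics/s8c.png

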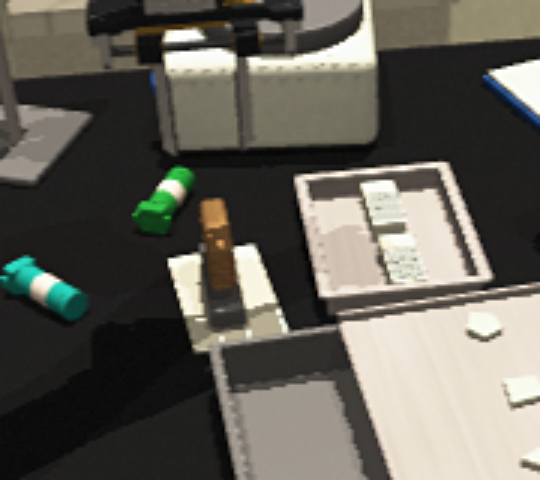

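```bash

python3 -m inch '[[[0,0,5],0],[[0,0,9],0],[[0,0,11.3],0],[[0,0,11.7],0],[[0,0,11.7],0]]'
python3 -m inch '[[[0,0,0],0],[[0,0,0],0],[[0,0,0],0],[[0,0,0],0],[[0,0,0],0]]' 0.05 55
python3 -m inch '[[[0,0,-5],0],[[0,0,-10],0],[[0,0,-15],0],[[0,0,-15],0],[[0,0,-15],0]]'
python3 -c "
from h import *
s,r=st()
a=np.radians(4);ex=np.array([np.cos(a),np.sin(a)]);ey=np.array([-ex[1],ex[0]]);o=np.array([.450,-.021])
for l in(.105,0,-.105):
  for x in(.235,-.02):print(l,x,np.round(o+ex*x+ey*l,3))
"
```

```text
clock: 30.18
tcp_pos: [0.3416, 0.2848, 0.0494]
tool_rot: [2.225, 2.218, 0.001]
ft_force: [-0.1, -0.2, 0.7]
finger_gap: 0.0563
grasp_force: 0.0
clock: 30.8
tcp_pos: [0.3399, 0.2855, 0.0493]
tool_rot: [-2.222, -2.22, 0.0]
ft_force: [-0.7, -0.0, 5.3]
finger_gap: 0.0237
grasp_force: 54.7
clock: 31.42
tcp_pos: [0.3392, 0.285, 0.1981]
tool_rot: [-2.222, -2.221, 0.003]
ft_force: [-0.9, 0.8, -2.9]
finger_gap: 0.0236
grasp_force: 54.7
31.43 [0.3392 0.285  0.1981] x [ 0.     1.    -0.001] y [ 1.    -0.    -0.002] gap 0.0236 gf 54.71681356430054 F [-0.9  0.8 -2.9]
0.105 0.235 [0.677 0.1  ]
0.105 -0.02 [0.423 0.082]
0 0.235 [ 0.684 -0.005]
0 -0.02 [ 0.43  -0.022]
-0.105 0.235 [ 0.692 -0.109]
-0.105 -0.02 [ 0.437 -0.127]
```

```bash

python3 -m inch '[[[-19,33.8,1],-4],[[-19,33.8,1],-4],[[-19,33.8,1],-4],[[-19,33.8,1],-4],[[-19,33.8,1],-4],[[-19,33.8,1],-4],[[-19,33.8,1],-4],[[-19,33.8,1],-4]]' >/dev/null
python3 -m inch '[[[0,0,0],0],[[0,0,0],0]]' >/dev/null
python3 -c "
from h import *
to(.677,.095,.1068,94);im=snap('side','s9')
cv2.imwrite('pics/s9c.png',cv2.resize(im[80:300,220:480,::-1],None,fx=2.5,fy=2.5))"
```

```text
32.67 [0.6769 0.0969 0.1889] x [-0.071  0.997  0.001] y [ 0.997  0.071 -0.001] gap 0.0234 gf 54.71693158149719 F [-0.4 -0.2 -3.2]
target (0.677, 0.095, 0.1068, 94) -> shift [-0.2   0.    8.21] turn 0.1
```

View pics/s9c.png

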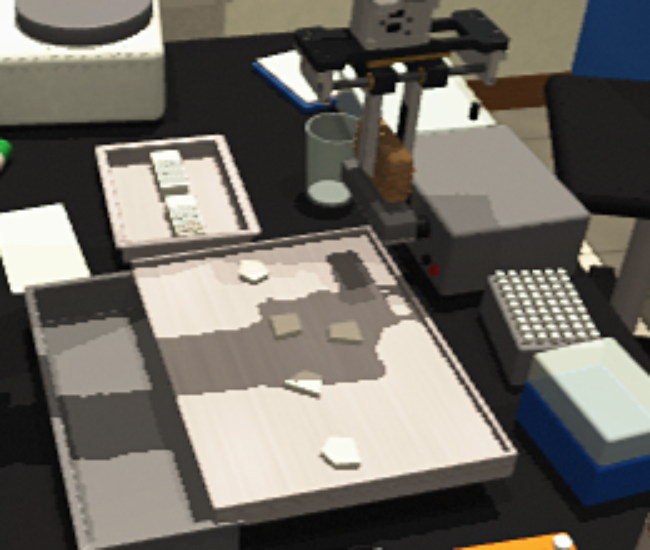

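The scraper hangs over the back-left of the tray, its shadow at (350,272), with no shard under it. I'll set it down.

```bash

python3 -m inch '[[[-0.2,0,4],0],[[-0.2,0,7],0],[[-0.2,0,7.8],0],[[-0.2,0,8.1],0],[[-0.2,0,8.1],0]]'
```

```text
clock: 33.35
tcp_pos: [0.6791, 0.0933, 0.1093]
tool_rot: [2.142, 2.296, 0.003]
ft_force: [0.1, 0.8, -3.4]
finger_gap: 0.0238
grasp_force: 54.7
```

```bash

python3 -m inch '[[[0,0,0],0],[[0,0,0],0]]'
python3 -m inch '[[[0,0,0.1],0],[[0,0,0.1],0]]'
python3 -m inch '[[[0,0,0.1],0],[[0,0,0.1],0]]'
```

```text
clock: 33.6
tcp_pos: [0.6788, 0.0931, 0.1088]
tool_rot: [2.143, 2.296, 0.002]
ft_force: [0.6, 0.1, -3.6]
finger_gap: 0.0238
grasp_force: 54.7
clock: 33.85
tcp_pos: [0.6782, 0.0931, 0.107]
tool_rot: [-2.144, -2.296, 0.0]
ft_force: [-0.2, -0.7, -3.9]
finger_gap: 0.0235
grasp_force: 54.7
clock: 34.1
tcp_pos: [0.6784, 0.093, 0.1065]
tool_rot: [2.144, 2.297, 0.0]
ft_force: [-0.9, 0.7, 0.2]
finger_gap: 0.0237
grasp_force: 54.7
```

```bash

python3 -m inch '[[[0,-1.5,0.05],0],[[0,-3,0.05],0],[[0,-4.5,0.05],0],[[0,-6,0.05],0],[[0,-7.5,0.05],0],[[0,-9,0.05],0],[[0,-10.5,0.05],0],[[0,-12,0.05],0]]'
python3 -m inch '[[[0,-1.5,0],0],[[0,-3,0],0],[[0,-4.5,0],0],[[0,-6,0],0],[[0,-7.5,0],0],[[0,-9,0],0],[[0,-10.5,0],0],[[0,-12,0],0]]'
python3 -c "
from h import *
to(.425,.076,.1065,94)"
```

```text
clock: 35.1
tcp_pos: [0.5601, 0.0848, 0.1064]
tool_rot: [2.142, 2.294, 0.005]
ft_force: [0.6, -0.2, 1.7]
finger_gap: 0.0237
grasp_force: 54.7
clock: 36.1
tcp_pos: [0.4407, 0.0765, 0.1063]
tool_rot: [2.142, 2.294, 0.005]
ft_force: [1.1, 0.4, -1.3]
finger_gap: 0.0237
grasp_force: 54.7
36.1 [0.4407 0.0765 0.1063] x [-0.068  0.998 -0.   ] y [0.998 0.068 0.005] gap 0.0237 gf 54.721494913101196 F [ 1.1  0.4 -1.3]
target (0.425, 0.076, 0.1065, 94) -> shift [ 0.05 -1.57 -0.03] turn -0.1
```

```bash

python3 -m inch '[[[0,-1,0],0],[[0,-1.8,0],0],[[0,-1.8,0],0],[[0,-1.8,-2],0],[[0,-1.8,-4.5],0],[[0,-1.8,-4.5],0]]'
python3 -m inch '[[[-10,10,0],0],[[-10,26,0],0],[[-10,26,0],0],[[-10,26,0],0],[[-10,26,0],0],[[-10,26,0],0],[[-10,26,0],0],[[-10,26,0],0]]' > /dev/null
python3 -c "
from h import *
to(.684,-.005,.1065,94);im=snap('side','s10')
cv2.imwrite('pics/s10c.png',cv2.resize(im[80:300,220:480,::-1],None,fx=2.5,fy=2.5))"
```

```text
clock: 36.85
tcp_pos: [0.422, 0.0755, 0.1513]
tool_rot: [2.142, 2.296, 0.004]
ft_force: [-1.0, 0.8, -3.1]
finger_gap: 0.0237
grasp_force: 54.7
37.85 [ 0.6857 -0.006   0.1499] x [-0.069  0.998  0.001] y [ 0.998  0.069 -0.002] gap 0.0239 gf 54.71672773361206 F [-0.7 -1.1 -2.4]
target (0.684, -0.005, 0.1065, 94) -> shift [ 0.1  -0.16  4.34] turn -0.0
```

View pics/s10c.png

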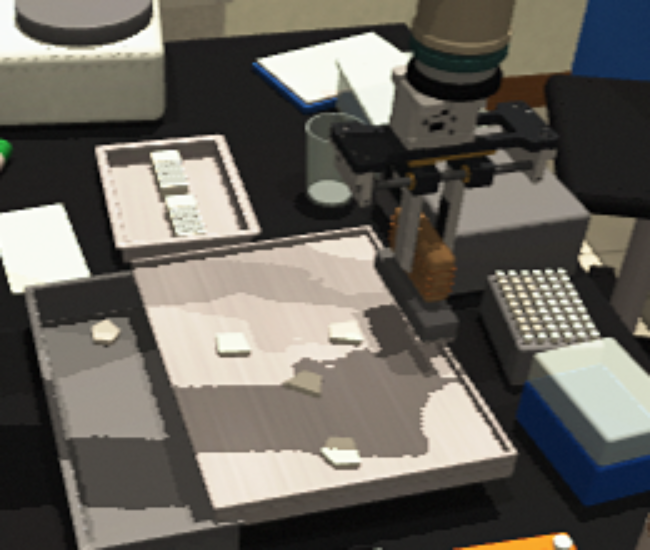

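One shard is in the pan (105,332) and four remain on the tray. Now the middle lane.

```bash

python3 -m inch '[[[0.1,-0.2,2.5],0],[[0.1,-0.2,4],0],[[0.1,-0.2,4.3],0],[[0.1,-0.2,4.45],0],[[0.1,-0.2,4.45],0]]'
python3 -m inch '[[[0,-1.5,0],0],[[0,-3,0],0],[[0,-4.5,0],0],[[0,-6,0],0],[[0,-7.5,0],0],[[0,-9,0],0],[[0,-10.5,0],0],[[0,-12,0],0]]'
python3 -m inch '[[[0,-1.5,0],0],[[0,-3,0],0],[[0,-4.5,0],0],[[0,-6,0],0],[[0,-7.5,0],0],[[0,-9,0],0],[[0,-10.5,0],0],[[0,-12,0],0]]'
python3 -m inch '[[[0,-1,0],0],[[0,-1.8,0],0],[[0,-1.8,0],0],[[0,-1.8,-2],0],[[0,-1.8,-4.5],0],[[0,-1.8,-4.5],0]]'
python3 -m inch '[[[-10,10,0],0],[[-10,26,0],0],[[-10,26,0],0],[[-10,26,0],0],[[-10,26,0],0],[[-10,26,0],0],[[-10,26,0],0],[[-10,26,0],0]]' > /dev/null
python3 -c "
from h import *
to(.692,-.106,.1065,94);im=snap('side','s11')
cv2.imwrite('pics/s11c.png',cv2.resize(im[80:300,220:480,::-1],None,fx=2.5,fy=2.5))"
```

```text
clock: 38.52
tcp_pos: [0.6857, -0.0059, 0.1067]
tool_rot: [2.143, 2.296, 0.001]
ft_force: [0.8, 0.4, -3.3]
finger_gap: 0.0237
grasp_force: 54.7
clock: 39.52
tcp_pos: [0.5659, -0.0142, 0.1069]
tool_rot: [2.143, 2.295, 0.002]
ft_force: [1.0, 0.3, -3.3]
finger_gap: 0.0236
grasp_force: 54.7
clock: 40.52
tcp_pos: [0.4464, -0.0225, 0.1069]
tool_rot: [2.143, 2.295, 0.003]
ft_force: [0.1, -0.0, -4.0]
finger_gap: 0.0236
grasp_force: 54.7
clock: 41.28
tcp_pos: [0.4297, -0.0235, 0.1521]
tool_rot: [2.141, 2.295, 0.005]
ft_force: [0.5, -0.8, -3.8]
finger_gap: 0.0241
grasp_force: 54.7
42.27 [ 0.6927 -0.105   0.1505] x [-0.069  0.998  0.001] y [ 0.998  0.069 -0.002] gap 0.0236 gf 54.716729521751404 F [-0.5  0.3 -2.8]
target (0.692, -0.106, 0.1065, 94) -> shift [-0.1  -0.07  4.4 ] turn -0.1
```

View pics/s11c.png

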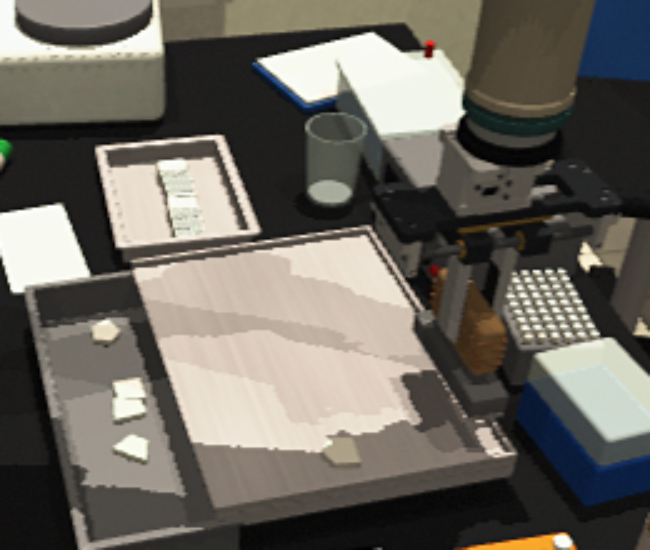

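Four shards are in the pan and one is left at (342,450). A mailer was nudged, but both still lie in the dish (180,200). Now the last lane.

```bash

python3 -m inch '[[[-0.1,0,2.5],0],[[-0.1,0,4],0],[[-0.1,0,4.35],0],[[-0.1,0,4.52],0],[[-0.1,0,4.52],0]]'
python3 -m inch '[[[0,-1.5,0],0],[[0,-3,0],0],[[0,-4.5,0],0],[[0,-6,0],0],[[0,-7.5,0],0],[[0,-9,0],0],[[0,-10.5,0],0],[[0,-12,0],0]]'
python3 -m inch '[[[0,-1.5,0],0],[[0,-3,0],0],[[0,-4.5,0],0],[[0,-6,0],0],[[0,-7.5,0],0],[[0,-9,0],0],[[0,-10.5,0],0],[[0,-12,0],0]]'
python3 -m inch '[[[0,-1,0],0],[[0,-1.8,0],0],[[0,-1.8,0],0],[[0,-1.8,-4],0],[[0,-1.8,-9],0],[[0,-1.8,-9],0]]'
python3 -c "
from h import *
to(.34,.286,.2,90);im=snap('side','s12');im2=snap('top','t12')
for cam,im in (('side',im),('top',im2)):
  o=np.array([.450,-.021,0]);a=np.radians(4);ex=np.array([np.cos(a),np.sin(a),0]);ey=np.array([-ex[1],ex[0],0])
  for nm,x0,x1,z in (('tray',.02,.25,.06),('pan',-.1,.0,.004)):
    q=np.array([proj(cam,o+ex*x+ey*y+np.array([0,0,z])) for x,y in((x0,.16),(x1,.16),(x1,-.16),(x0,-.16))]).astype(np.int32)
    m=np.zeros(im.shape[:2],np.uint8);cv2.fillPoly(m,[q],1)
    g=im.min(2).astype(int);s=im.max(2).astype(int)-g
    k=((m>0)&(s<14)&(g>130 if nm=='pan' else g>100)).astype(np.uint8)
    n,l,st_,c=cv2.connectedComponentsWithStats(k)
    print(cam,nm,[(np.round(c[i]).tolist(),int(st_[i,4]),int(g[l==i].mean())) for i in range(1,n) if st_[i,4]>25])"
```

```text
clock: 42.95
tcp_pos: [0.6947, -0.1065, 0.1065]
tool_rot: [2.143, 2.296, 0.001]
ft_force: [-0.2, 0.2, -3.1]
finger_gap: 0.0236
grasp_force: 54.7
clock: 43.95
tcp_pos: [0.5747, -0.115, 0.1066]
tool_rot: [2.142, 2.295, 0.002]
ft_force: [0.6, -0.2, -3.3]
finger_gap: 0.0236
grasp_force: 54.7
clock: 44.95
tcp_pos: [0.4548, -0.1232, 0.1063]
tool_rot: [2.143, 2.295, 0.002]
ft_force: [1.4, 1.2, -0.0]
finger_gap: 0.0238
grasp_force: 54.7
clock: 45.7
tcp_pos: [0.4393, -0.1248, 0.1984]
tool_rot: [2.139, 2.293, 0.006]
ft_force: [0.7, 0.4, -3.4]
finger_gap: 0.024
grasp_force: 54.7
45.7 [ 0.4393 -0.1248  0.1984] x [-0.069  0.998 -0.002] y [0.998 0.069 0.007] gap 0.024 gf 54.717010259628296 F [ 0.7  0.4 -3.4]
target (0.34, 0.286, 0.2, 90) -> shift [41.67 -7.06 -0.28] turn 4.0
side tray []
side pan [([271.0, 243.0], 59, 244)]
top tray [([291.0, 157.0], 5536, 234)]
top pan [([284.0, 228.0], 1814, 174)]
```

```bash
python3 -c "
from h import *
o=np.array([.450,-.021,0]);a=np.radians(4);ex=np.array([np.cos(a),np.sin(a),0]);ey=np.array([-ex[1],ex[0],0])
for nm in('s10','s11','s12'):
  im=cv2.imread(f'pics/{nm}.png')
  lab=cv2.cvtColor(im,cv2.COLOR_BGR2LAB).astype(int)
  for reg,x0,x1,z in (('tray',.008,.25,.06),('pan',-.1,.005,.008)):
    q=np.array([proj('side',o+ex*x+ey*y+np.array([0,0,z])) for x,y in((x0,.165),(x1,.165),(x1,-.165),(x0,-.165))]).astype(np.int32)
    m=np.zeros(im.shape[:2],np.uint8);cv2.fillPoly(m,[q],1)
    b=(lab[:,:,2]>=131)&(lab[:,:,1]<=128)&(lab[:,:,0]>90)&(m>0)
    b=cv2.morphologyEx(b.astype(np.uint8),cv2.MORPH_OPEN,np.ones((2,2)))
    n,l,s,c=cv2.connectedComponentsWithStats(b)
    print(nm,reg,[(np.round(ray('side',*c[i],z)[:2],3).tolist(),int(s[i,4])) for i in range(1,n) if s[i,4]>12])"
```

```text
s10 tray [([0.632, 0.008], 97), ([0.52, 0.01], 108), ([0.575, -0.057], 67), ([0.585, -0.147], 115)]
s10 pan [([0.384, 0.102], 205)]
s11 tray [([0.586, -0.142], 55)]
s11 pan [([0.406, 0.11], 59), ([0.373, 0.098], 30), ([0.425, 0.104], 13), ([0.355, 0.085], 20), ([0.418, 0.004], 216), ([0.373, 0.017], 27), ([0.414, -0.063], 120)]
s12 tray []
s12 pan [([0.389, 0.101], 176), ([0.369, 0.119], 20), ([0.417, 0.005], 208), ([0.413, -0.063], 99), ([0.436, -0.078], 16), ([0.423, -0.157], 23)]
```

Tray is empty (the same mask found the shards in the earlier frames) and the fifth shard shows in the pan. I'll return the scraper.

```bash

python3 -m inch '[[[41.7,-7.1,0],4],[[41.7,-7.1,0],4],[[41.7,-7.1,0],4],[[41.7,-7.1,0],4],[[41.7,-7.1,0],4],[[41.7,-7.1,0],4],[[41.7,-7.1,0],4],[[41.7,-7.1,0],4]]' >/dev/null
python3 -m inch '[[[0,0,0],0],[[0,0,0],0]]' >/dev/null
python3 -c "
from h import *
to(.340,.2855,.0500,90)"
```

```text
47.05 [0.3372 0.2852 0.1952] x [ 0.004  1.    -0.002] y [ 1.    -0.004 -0.001] gap 0.0235 gf 54.82957899570465 F [-0.   0.  -2.9]
target (0.34, 0.2855, 0.05, 90) -> shift [ 0.05  0.3  14.52] turn -0.2
```

```bash

python3 -m inch '[[[0,0.3,5],0],[[0,0.3,10],0],[[0,0.3,13.5],0],[[0,0.3,14.3],0],[[0,0.3,14.3],0],[[0,0.3,14.4],0],[[0,0.3,14.4],0]]'
python3 -m inch '[[[0,0,0.1],0],[[0,0,0.1],0],[[0,0,0.1],0]]'
python3 -m inch '[[[0,0,0.05],0],[[0,0,0.05],0]]'
```

```text
clock: 47.92
tcp_pos: [0.3407, 0.2877, 0.0529]
tool_rot: [2.222, 2.221, 0.003]
ft_force: [-0.2, -0.3, -3.1]
finger_gap: 0.0237
grasp_force: 54.8
clock: 48.3
tcp_pos: [0.3401, 0.2871, 0.0509]
tool_rot: [-2.222, -2.22, -0.0]
ft_force: [-0.0, 0.2, -3.7]
finger_gap: 0.0236
grasp_force: 54.8
clock: 48.55
tcp_pos: [0.3401, 0.287, 0.0503]
tool_rot: [-2.223, -2.22, 0.0]
ft_force: [-0.9, 0.7, -4.0]
finger_gap: 0.0237
grasp_force: 54.8
```

```bash

python3 -m inch '[[[0,0,0.1],0],[[0,0,0.1],0],[[0,0,0.1],0]]'
python3 -m inch '[[[0,0,0],0],[[0,0,0],0],[[0,0,0],0],[[0,0,0],0]]' 0.5
python3 -m inch '[[[0,0,-3],0],[[0,0,-6],0],[[0,0,-10],0],[[0,0,-14],0],[[0,0,-14],0]]' >/dev/null
python3 -m inch '[[[-24,12,-4],0],[[-24,12,-4],0],[[-24,12,-4],0],[[-24,12,-4],0],[[-24,12,-4],0],[[-24,12,-4],0],[[-24,12,-4],0]]' >/dev/null
python3 -c "
from h import *
st();im=snap('side','s13')[:,:,::-1];h,s,v=cv2.split(cv2.cvtColor(np.ascontiguousarray(im),cv2.COLOR_BGR2HSV))
im0=cv2.imread('pics/side0.png')
for n,i in(('start',im0),('now',im)):
  h,s,v=cv2.split(cv2.cvtColor(np.ascontiguousarray(i),cv2.COLOR_BGR2HSV))
  w=((h>4)&(h<20)&(s>110)&(v>60));w[:,:215]=0;w[:,255:]=0;w[:130]=0;w[210:]=0
  p=np.argwhere(w);print(n,len(p),p.min(0),p.max(0),p.mean(0))
  b=((h>100)&(h<130)&(s>130)&(v>70));b[:300]=0;b[:,:300]=0;b[:,400:]=0;print('blue in basket',cv2.connectedComponentsWithStats(b.astype(np.uint8))[2][1:,4])
d=cv2.absdiff(im0,im).max(2);print('dish/beaker/timer diff',(d[125:165,342:366]>40).sum(),(d[330:372,232:272]>40).sum())"
```

```text
clock: 48.92
tcp_pos: [0.3402, 0.287, 0.0494]
tool_rot: [-2.223, -2.22, -0.0]
ft_force: [-0.1, -0.9, -1.5]
finger_gap: 0.0241
grasp_force: 54.8
clock: 49.42
tcp_pos: [0.3402, 0.2871, 0.0494]
tool_rot: [-2.222, -2.22, -0.0]
ft_force: [0.3, -0.5, -0.5]
finger_gap: 0.0471
grasp_force: 0.0
50.92 [0.4587 0.0483 0.2284] x [-0.001  1.     0.   ] y [ 1.     0.001 -0.002] gap 0.0473 gf 0.0 F [-0.8 -0.2  0.1]
start 258 [146 226] [175 238] [160.20542636 232.18217054]
blue in basket []
now 260 [146 227] [175 238] [160.20384615 232.77307692]
blue in basket [ 95  14   1   1 105  15 125  19]
dish/beaker/timer diff 0 0
```

```bash
python3 -c "
from rig import *
print(close_job())"
```

```text
the job is handed in; nothing more can be done
None
```

The job is handed in at about 51 s. The 3 tubes are in the basket, both mailers in the dish, all 5 shards in the waste pan, and the scraper upright on its mat. The beaker and timer have not moved. I checked the fifth shard, the scraper and the bystanders by image masks only, since the 14 views were used up.

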